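# Key in the job and hold a handle at the marking notch

### The arm

A 7-joint arm with a two-finger parallel gripper is mounted at the origin on the work surface. World frame = base frame: x ahead of the robot, y to its left, z up, the work surface at z = 0. Lengths are in m, angles in rad, forces in N, time in s.
With the tool pointing down it reaches from about 0.4 to 0.875 m from the base axis. Payload 4.4 kg.
Tool frame: the origin (TCP) lies on the mounting face of the last link; the fingertips stand 173 mm ahead of it and the grasp point (between the pads) lies 155 mm ahead of it; z points along the fingers, y is the line along which they close (so a half turn about z gives the same grasp; the last joint's range is limited). The gripper opens to 85 mm and grips with 20 to 120 N. Pads are 22 mm wide; open, the fingers measure 114 mm over their backs; the gripper's body (76 mm by 85 mm) begins 54 mm behind the grasp point. The pads swing forward as they close: fully open they stand 13 mm farther back than shut.
Start: joints at [-1.24, 0.628, 0.038, 1.517, -0.027, 0.996, -0.02], TCP at [0.251, 0.6, 0.405] pointing down, gripper open.
Joint ranges: [-3.06, 3.06], [-0.37, 2.12], [-1.25, 1.32], [0.18, 2.47], [-1.1, 4.24], [0.23, 1.98], [-2.94, 2.94]. Speed limits (rad/s): [2.57, 2.57, 3.14, 3.14, 3.14, 3.14, 3.14].

### API

Orientations are given as a unit quaternion [x, y, z, w].
In Python, from rig import arm gives the robot as it stands.
- The arm moves only by the tool send_rows, never from a script. Its argument "increments" is one flat list of numbers, 7 for each row, row after row: the shift along the world's x, y, z normalised to -1 to 1, where 1 is 40 mm, then the turn, a rotation vector about the world's x, y, z normalised to -1 to 1, where 1 is 0.12 rad, then the closure, from 0 (fully open) to 1 (shut). A call has 1 to 12 rows; each row shifts and turns the commanded pose from where the row before left it; what a row does not reach is not made up. A row lasts 1/10 s, in which the tool goes at most 50 mm and 8.59 degrees, less where a joint would pass 70% of its speed; a pose out of reach is approached as far as the arm can. A call with a number of a shift or a turn outside -1 to 1 is refused whole. A call with a gripper value outside its range is refused whole. The fingers move at their own pace and stop on an object; "newtons" is the grip in N (left out, the last holds). Time passes only in rows, so rows that do not move let the fingers close. It gives the time, the measured TCP pose, the force, the opening and the grip force at its end, in the units of the state.
- arm.read_state(): the state, without advancing time (a new reading comes with each control period).
- arm.camera(name): name is "side" or "top"; returns a dict with "color" (420x560x3 uint8, red, green, blue), "range_z" (420x560 float32, m along the optical axis (not along the pixel's ray), 0 where there is no reading), "K" (3x3 intrinsics, pixels), "T" (4x4, takes a point from camera to world coordinates). Camera axes: x right, y up, looking along -z (the intrinsics and any distortion apply to the point x, -y, -z); pixel columns grow to the right and rows downward; lengths in m; the calibration is good to about 2 mm. A picture is of the moment at which its call begins.
- arm.close_job(): hands the job in; it is judged then, once.
The state is a dict: "t": time; "q": joint angles; "qvel": joint speeds; "joint_efforts": joint torques, N m; "tool_pos": TCP position; "eef_rot": TCP orientation; "contact_force": force on the tool from outside, world axes, zero at the start; "wrist_torque": the same for the moment, N m; "gripper_width": finger opening in m; "grasp_force": force on a finger pad.
Only numpy, scipy, OpenCV 4.12 (cv2) and the standard library are available. Lean on these libraries where they do the work, as an engineer would, in place of code of your own. Each camera call takes 0.05 s, during which the arm holds its last target. There are 200 camera calls.

### The job

Wake the ferrule marker by pressing the green, then the yellow, then the blue key fully down, one at a time and letting each come back up, while the carriage still waits at its start end; leave the red stop button alone. Then take the carriage by its orange grip, slide it along the rail until you feel its spring ball drop into the notch, never running it on to the far end stop, and finish holding the grip with the carriage still and settled in that notch. Leave the other things on the bench undisturbed.

Things in the scene. Friction and masses are not known exactly. Their poses are not given: they have to be found in the camera images.
- rail: Fixed slide rail on an aluminium base plate 125 x 360 x 12 mm. Origin: on the table under the middle of the rail; z up; +y: the way the carriage must be slid, from start end to far end stop. At its +x side stand a notched steel bar (top 38 mm above the table, face 48 mm from the rail's centre line) and a white marking unit 145 mm tall, lens 138 mm from the centre line.
- carriage: Blue carriage plate 56 mm across (x), y from -95 to +30 mm, 12 mm thick, axes parallel to the rail's; origin on its underside below the orange grip, 26.5 mm above the table. Slides only along rail y, friction about 2 to 5 N. Its origin is at rail y -65 mm at the start stop, +105 mm at the far stop; it starts within 25 mm of the start stop; the notch is met somewhere from rail y +10 to +60 mm.
- handle_top (a point): Centre of the top of the wooden handle with a brass ferrule clamped upright on the carriage, at carriage y = -70 mm: 25 mm thick, foot ring 38 mm, top 118.5 mm above the table. With the ball in the notch it stands in front of the marking unit's lens (bar and unit are one piece, set anywhere along the rail).
- grip_top (a point): Centre of the top face of the orange grip, a fixed upright fin on the carriage 14 mm thick (x, across the rail), 36 mm long (y, along the rail) and standing 44 mm above the plate's top face. This point is 82.5 mm above the table. Best pinched from above across its 14 mm thickness, so that the fingers stand at its +x and -x faces.
- ball (a joint): Travel (m) of the 14 mm spring ball in the carriage's plunger, towards the bar: about 0.0005 on the bar's plain face, 0.0025 to 0.003 in the 11 mm wide notch, over 0.002 within some 1.5 mm of its middle. No bump before the notch: the carriage is drawn some 4 mm into it. Dragging it out takes 10 N or more either way. With the grip slackened the ball centres the carriage by itself.
- keybox: Fixed grey key box 130 x 200 x 40 mm; origin under its middle, z up. On top, three keys in a row (along its y, 62 mm apart, any order) at x = -25 mm, and the red stop button at x +38, y -60 mm.
- green_key_top (a point): Centre of the top of the green key, a spring button 28 mm across whose top stands 59 mm above the table, in a black collar 44 mm across.
- yellow_key_top (a point): The same for the yellow key.
- blue_key_top (a point): The same for the blue key.
- green_key (a joint): How far the green key is pressed (m): 0 up, 0.006 fully down, which takes 5 N; it counts as pressed beyond 0.0042 and springs back by itself.
- yellow_key (a joint): The same for the yellow key.
- blue_key (a joint): The same for the blue key.
- red_stop (a joint): How far the red stop button (32 mm across, yellow collar 48 mm across, top 59 mm above the table) is pressed (m), 0 to 0.006; not to be pressed.
- handle_a: Bystander: loose turned wooden handle standing upright, 26 mm thick, 110 mm tall, brass ferrule on top; origin at the centre of its foot.
- handle_b: Bystander: loose turned wooden handle standing upright, 26 mm thick, 110 mm tall, brass ferrule on top; origin at the centre of its foot.
- handle_c: Bystander: loose turned wooden handle standing upright, 26 mm thick, 110 mm tall, brass ferrule on top; origin at the centre of its foot.
- oil: Bystander: loose amber oil bottle, 56 mm across, 130 mm tall; origin at the centre of its foot.
- mug: Bystander: loose blue mug, 76 mm across, 85 mm tall; origin at the centre of its foot.
- mallet: Bystander: loose hammer 240 mm long lying between the key box and the rail, pointing away from the robot; origin under its middle, handle to its own -x.
- ferrule_tray: Bystander: loose red tray 100 x 130 x 35 mm full of brass ferrules; origin under its middle.
- blades: Bystander: stack of steel blade blanks 50 x 240 x 15 mm; origin under its middle.

How it is judged:
By the outcome, as a careful person would: the job done as asked, in the order asked, and still so for the second after the job is handed in, while the arm keeps its last pose, push and grip.
It also fails if it takes over 72 s, if anything falls off the work surface, if the arm or the gripper's body presses on something with over 40 N, if the wrist force passes 120 N, or if a joint passes its speed limit or range.

## Working session

There is one attempt and no reset: what is moved stays moved. The work goes in short steps, Python scripts to look and compute and a tool call to move; the robot and the scene stay as the last step left them, time stands still between calls to the robot, and variables do not carry over. Pictures are saved under pics/ and viewed, at most 10 in all, crops included, and the job is handed in when it is done.

Besides the shell and the picture viewer there is one more tool, called after ">>>" in YAML: its name, and indented under it one key for each argument. send_rows: Moves the arm, as the interface text tells. Its arguments: {"type":"object","properties":{"increments":{"type":"array"},"newtons":{"type":"number"}},"required":["increments"]}

```bash
mkdir -p pics; ls; python3 - <<'E'
from rig import arm
import cv2,numpy as np
s=arm.read_state(); print({k:np.round(v,3).tolist() for k,v in s.items()})
for n in("top","side"):
    c=arm.camera(n); cv2.imwrite(f"pics/{n}0.png",c["color"][:,:,::-1]); np.savez(f"pics/{n}0.npz",**c)
    print(n,c["K"].round(1).tolist(),c["T"].round(3).tolist(),[k for k in c])
E
```

```text
pics
{'t': 0.0, 'q': [-1.24, 0.629, 0.038, 1.518, -0.027, 0.996, -0.02], 'qvel': [-0.001, 0.001, -0.002, 0.0, 0.002, 0.001, 0.001], 'joint_efforts': [-0.0, -56.339, 1.226, -19.345, 0.011, 0.011, 0.0], 'tool_pos': [0.251, 0.599, 0.404], 'eef_rot': [0.197, 0.98, -0.001, -0.0], 'contact_force': [-0.688, -0.55, 0.93], 'wrist_torque': [0.009, 0.002, -0.007], 'grasp_force': 0.0, 'gripper_width': 0.085}
top [[400.9, 0.0, 280.9], [0.0, 400.9, 213.6], [0.0, 0.0, 1.0]] [[0.02, 0.996, -0.082, 0.524], [-1.0, 0.021, 0.01, 0.008], [0.012, 0.082, 0.997, 1.097], [0.0, 0.0, 0.0, 1.0]] ['color', 'range_z', 'K', 'T']
side [[452.2, 0.0, 280.9], [0.0, 452.2, 207.3], [0.0, 0.0, 1.0]] [[0.995, 0.056, -0.085, 0.508], [-0.101, 0.651, -0.752, -1.008], [0.013, 0.757, 0.653, 0.998], [0.0, 0.0, 0.0, 1.0]] ['color', 'range_z', 'K', 'T']
```

View pics/top0.png

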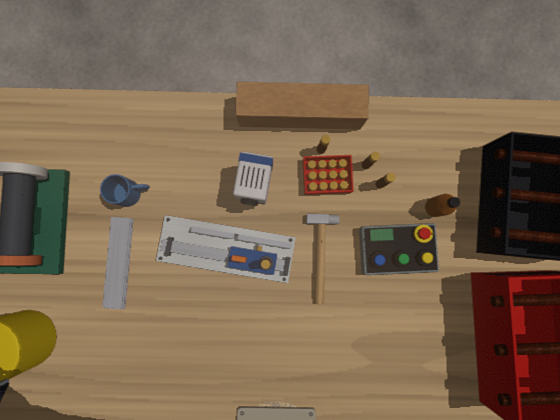

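View pics/side0.png

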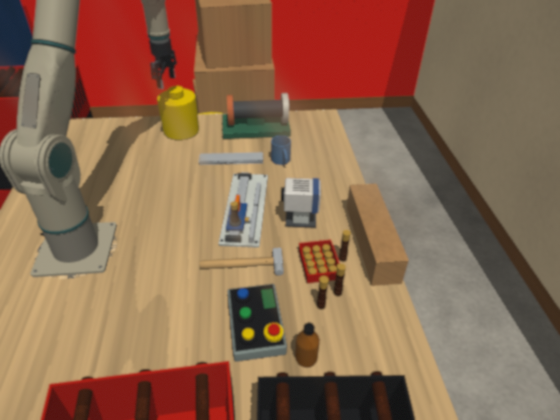

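The top view shows the rail plate with corners near (167,217), (295,237), (289,281) and (158,259). The orange grip is at (238,259), and the start end is to the right. The keys are blue (380,260), green (404,259) and yellow (428,258), with the red stop at (424,234) and the hammer at x≈320. The side view agrees.

```bash
cat > h.py <<'E'
import numpy as np,cv2
RNG={"green":((45,90,50),(85,255,255)),"yellow":((24,140,120),(34,255,255)),"blue":((105,120,60),(125,255,255)),"orange":((4,170,130),(16,255,255))}
def ray(c,u,v,z):
    K,T=c["K"],c["T"]
    d=T[:3,:3]@np.array([(u-K[0,2])/K[0,0],-(v-K[1,2])/K[1,1],-1]); o=T[:3,3]
    return o+d*(z-o[2])/d[2]
def blobs(c,col,box,z,amin=8):
    u0,v0,u1,v1=box
    hsv=cv2.cvtColor(np.ascontiguousarray(c["color"][v0:v1,u0:u1]),cv2.COLOR_RGB2HSV)
    m=cv2.inRange(hsv,*map(np.array,RNG[col]))
    n,_,st,ce=cv2.connectedComponentsWithStats(m)
    return [(col,st[i].tolist(),(ce[i]+[u0,v0]).round(1).tolist(),ray(c,ce[i][0]+u0,ce[i][1]+v0,z).round(4).tolist()) for i in range(1,n) if st[i,4]>=amin]
E
python3 - <<'E'
from h import *
t=dict(np.load("pics/top0.npz"));s=dict(np.load("pics/side0.npz"))
for c,bk,bg in((t,(362,222,440,275),(220,243,280,278)),(s,(225,284,290,352),(222,190,252,240))):
    for col in("green","yellow","blue"):
        for b in blobs(c,col,bk,.059): print(*b)
    for b in blobs(c,"orange",bg,.0825): print(*b)
P=[ray(t,u,v,.012) for u,v in((167,217),(295,237),(289,281),(158,259))]
print(np.round(P,3)); print("rail",np.mean(P,0)); 
d=P[0]-P[1]+P[3]-P[2]; print("rail yaw",np.degrees(np.arctan2(-d[0],d[1])),np.linalg.norm(d)/2)
print("hammer head/handle",ray(t,322,219,.02),ray(t,320,303,.02))
for n,u,v in(("mug",120,192),("unit",253,178),("bladesend",118,305)):print(n,ray(t,u,v,.1 if n!="bladesend" else .015), t["range_z"][v,u])
E
```

```text
green [36, 31, 12, 12, 102] [403.2, 258.3] [0.4999, -0.3219, 0.059]
yellow [53, 3, 18, 18, 108] [422.2, 233.5] [0.565, -0.3718, 0.059]
yellow [60, 31, 11, 10, 88] [427.3, 257.3] [0.5037, -0.3845, 0.059]
blue [13, 33, 10, 10, 85] [379.5, 259.4] [0.4958, -0.2606, 0.059]
orange [12, 13, 14, 6, 65] [238.5, 258.4] [0.4921, 0.1012, 0.0825]
green [36, 5, 14, 20, 204] [267.3, 298.7] [0.5589, -0.2823, 0.059]
green [14, 22, 13, 13, 142] [245.0, 312.1] [0.4999, -0.3186, 0.059]
yellow [39, 41, 20, 17, 129] [272.9, 335.1] [0.5637, -0.3912, 0.059]
yellow [17, 44, 12, 12, 115] [247.7, 333.2] [0.504, -0.3805, 0.059]
blue [12, 5, 12, 10, 106] [242.5, 293.2] [0.496, -0.2588, 0.059]
orange [14, 6, 3, 11, 22] [237.3, 200.1] [0.4936, 0.0923, 0.0825]
[[ 0.597  0.304  0.012]
 [ 0.55  -0.043  0.012]
 [ 0.432 -0.029  0.012]
 [ 0.484  0.323  0.012]]
rail [0.51601475 0.13861425 0.012     ]
rail yaw -8.030232535769345 0.35338699853682465
hammer head/handle [ 0.60013823 -0.11502944  0.02      ] [ 0.37678865 -0.11231121  0.02      ]
mug [0.6514959  0.39951179 0.1       ] 1.0963176
unit [0.69411728 0.06884848 0.1       ] 0.9618372
bladesend [0.36108763 0.42233845 0.015     ] 1.0606984
```

```bash
python3 - <<'E'
import cv2
a=cv2.imread("pics/top0.png")[205:290,150:300];cv2.imwrite("pics/rail0.png",cv2.resize(a,None,fx=5,fy=5,interpolation=cv2.INTER_CUBIC))
E
```

```text
(no output)
```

View pics/rail0.png

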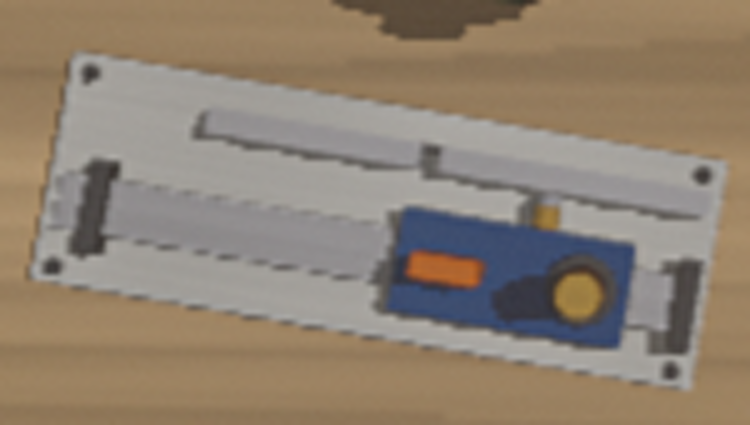

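>>> send_rows:
  increments: [0.8,-0.8,0,0,0,-0.9,1,0.8,-0.8,0,0,0,-0.9,1,0.8,-0.8,0,0,0,-0.9,1,0.8,-0.8,0,0,0,-0.9,1,0.8,-0.8,0,0,0,-0.9,1,0.8,-0.8,0,0,0,-0.9,1,0.15,-0.95,0,0,0,-0.9,1,0.15,-0.95,0,0,0,-0.9,1,0.15,-0.95,0,0,0,-0.9,1,0.15,-0.95,0,0,0,-0.9,1,0.15,-0.95,0,0,0,-0.9,1,0.15,-0.95,0,0,0,-0.9,1]
  newtons: 40

```text
t: 1.3
tool_pos: [0.4791, 0.178, 0.4045]
eef_rot: [0.75, 0.661, -0.0, -0.0]
contact_force: [0.7, -0.7, -0.8]
gripper_width: 0.0004
grasp_force: 0.0
```

>>> send_rows:
  increments: [0.05,-1,0,0,0,0,1,0.05,-1,0,0,0,0,1,0.05,-1,0,0,0,0,1,0.05,-1,0,0,0,0,1,0.05,-1,0,0,0,0,1,0.05,-1,-0.3,0,0,0,1,0.05,-1,-0.4,0,0,0,1,0.05,-1,-0.4,0,0,0,1,0.05,-1,-0.4,0,0,0,1,0.05,-1,-0.4,0,0,0,1,0,-0.5,-0.4,0,0,0,1,0,0,0,0,0,0,1]

```text
t: 2.5
tool_pos: [0.4976, -0.2439, 0.3107]
eef_rot: [0.751, 0.66, -0.002, -0.001]
contact_force: [-0.2, 1.0, 0.2]
gripper_width: -0.0001
grasp_force: 0.0
```

```bash
python3 - <<'E'
from rig import arm
import cv2,numpy as np
from h import *
s=arm.read_state(); print({k:np.round(s[k],4).tolist() for k in("q","tool_pos","eef_rot","contact_force")})
c=arm.camera("side");cv2.imwrite("pics/side1.png",cv2.resize(c["color"][200:380,160:370,::-1],None,fx=3.3,fy=3.3,interpolation=cv2.INTER_CUBIC))
E
```

```text
{'q': [0.1861, 0.6426, 0.337, 1.8839, -0.3203, 0.6709, 0.5866], 'tool_pos': [0.4976, -0.2439, 0.3107], 'eef_rot': [0.7508, 0.6605, -0.0017, -0.0009], 'contact_force': [-0.1872, 0.988, 0.2115]}
```

View pics/side1.png

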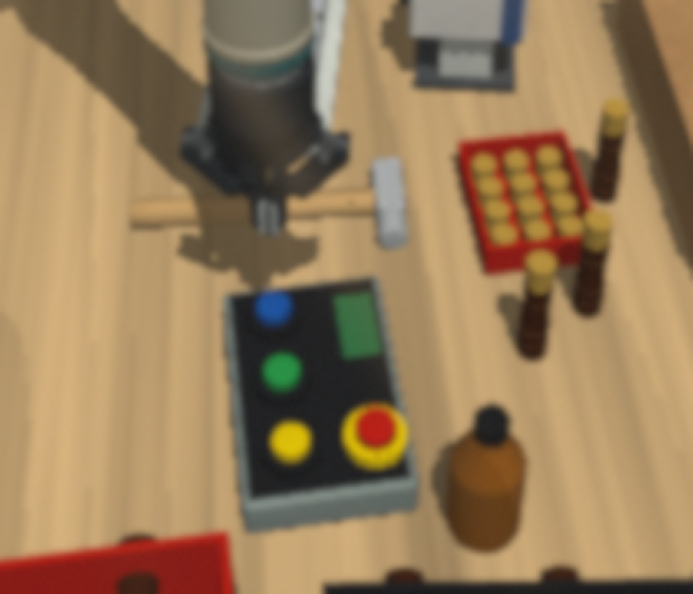

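The closed fingertips are at crop (268,230), still over the hammer. The keys are at blue (273,307), green (282,371) and yellow (290,442). Next I'll move above green.

>>> send_rows:
  increments: [0.05,-0.6,0,0,0,0,1,0.05,-0.7,0,0,0,0,1,0,-0.6,-0.4,0,0,0,1,0,0,-0.6,0,0,0,1,0,0,-0.6,0,0,0,1,0,0,0,0,0,0,1,0,0,0,0,0,0,1]

```text
t: 3.25
tool_pos: [0.5038, -0.3152, 0.2493]
eef_rot: [0.748, 0.663, 0.0, -0.0]
contact_force: [0.1, -0.5, -1.1]
gripper_width: -0.0003
grasp_force: 0.0
```

```bash
python3 - <<'E'
from rig import arm
import cv2,numpy as np
from h import *
s=arm.read_state(); print({k:np.round(s[k],4).tolist() for k in("t","tool_pos","eef_rot","contact_force")})
for n,b in(("side",(210,270,300,360)),("top",(360,220,440,280))):
    c=arm.camera(n);u0,v0,u1,v1=b
    cv2.imwrite(f"pics/{n}2.png",cv2.resize(c["color"][v0:v1,u0:u1,::-1],None,fx=5,fy=5,interpolation=cv2.INTER_CUBIC))
a=cv2.imread("pics/side2.png");b=cv2.imread("pics/top2.png");m=np.zeros((450,850,3),np.uint8);m[:,:450]=a;m[:300,450:]=b
cv2.imwrite("pics/m2.png",cv2.resize(m,(793,420)))
E
```

```text
{'t': 3.25, 'tool_pos': [0.5038, -0.3152, 0.2493], 'eef_rot': [0.7483, 0.6634, 0.0003, -0.0003], 'contact_force': [0.133, -0.4557, -1.1057]}
```

View pics/m2.png

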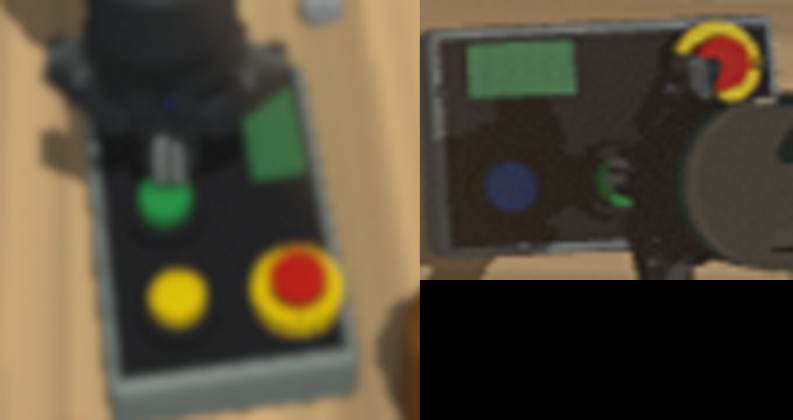

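The fingertips stand over the green key in both views. I'll nudge them to the key centre and lower slowly.

>>> send_rows:
  increments: [-0.08,-0.12,-0.2,0,0,0,1,0,0,-0.15,0,0,0,1,0,0,-0.1,0,0,0,1,0,0,-0.1,0,0,0,1,0,0,0,0,0,0,1,0,0,0,0,0,0,1]

```text
t: 3.95
tool_pos: [0.4997, -0.3224, 0.2301]
eef_rot: [0.749, 0.662, 0.0, 0.001]
contact_force: [-5.2, 1.5, 28.3]
gripper_width: 0.0
grasp_force: 13.8
```

>>> send_rows:
  increments: [0,0,0.05,0,0,0,1,0,0,0,0,0,0,1]

```text
t: 4.15
tool_pos: [0.4997, -0.3223, 0.2304]
eef_rot: [0.749, 0.662, -0.0, 0.001]
contact_force: [-2.6, -0.9, 14.2]
gripper_width: -0.0
grasp_force: 7.1
```

>>> send_rows:
  increments: [0,0,0.05,0,0,0,1,0,0,0,0,0,0,1]

```text
t: 4.35
tool_pos: [0.4998, -0.3222, 0.2315]
eef_rot: [0.749, 0.662, -0.0, 0.001]
contact_force: [-1.7, -1.9, 3.6]
gripper_width: 0.0001
grasp_force: 2.1
```

>>> send_rows:
  increments: [0,0,0.05,0,0,0,1,0,0,0,0,0,0,1]

```text
t: 4.55
tool_pos: [0.4999, -0.3219, 0.233]
eef_rot: [0.749, 0.662, -0.0, 0.001]
contact_force: [-0.5, -2.7, 4.1]
gripper_width: 0.0001
grasp_force: 1.7
```

>>> send_rows:
  increments: [0,0,0.05,0,0,0,1,0,0,0,0,0,0,1]

```text
t: 4.75
tool_pos: [0.5001, -0.3212, 0.2348]
eef_rot: [0.749, 0.663, 0.0, 0.0]
contact_force: [-1.0, -1.5, 2.5]
gripper_width: 0.0001
grasp_force: 1.2
```

>>> send_rows:
  increments: [0,0,0.05,0,0,0,1,0,0,0,0,0,0,1]

```text
t: 4.95
tool_pos: [0.5001, -0.3205, 0.2365]
eef_rot: [0.749, 0.663, 0.0, -0.001]
contact_force: [0.2, -0.7, 1.0]
gripper_width: -0.0004
grasp_force: 0.7
```

Green reached its hard stop at z≈0.2305, and its spring range ran up to ≈0.2365, which is the expected 6 mm. Yellow is next.

>>> send_rows:
  increments: [0,0,0.5,0,0,0,1,0.05,-0.75,0,0,0,0,1,0.05,-0.8,0,0,0,0,1,0,0,0,0,0,0,1,0,0,-0.2,0,0,0,1,0,0,0,0,0,0,1,0,0,0,0,0,0,1]

```text
t: 5.65
tool_pos: [0.5041, -0.3816, 0.2478]
eef_rot: [0.748, 0.663, 0.0, -0.001]
contact_force: [0.3, 0.3, -0.1]
gripper_width: 0.0005
grasp_force: 0.0
```

>>> send_rows:
  increments: [0,-0.02,-0.2,0,0,0,1,0,0,-0.1,0,0,0,1,0,0,-0.1,0,0,0,1,0,0,-0.08,0,0,0,1,0,0,0,0,0,0,1,0,0,0,0,0,0,1]

```text
t: 6.25
tool_pos: [0.504, -0.3836, 0.2304]
eef_rot: [0.749, 0.663, 0.001, -0.0]
contact_force: [-2.1, 3.0, 8.2]
gripper_width: -0.0003
grasp_force: 4.7
```

Yellow is fully down (z 0.2304, 8 N). I'll release it and go to blue.

>>> send_rows:
  increments: [0,0,0.5,0,0,0,1,0,0,0.2,0,0,0,1,-0.05,0.75,0,0,0,0,1,-0.05,0.8,0,0,0,0,1,-0.05,0.8,0,0,0,0,1,-0.05,0.75,0,0,0,0,1,0,0,-0.2,0,0,0,1,0,0,0,0,0,0,1,0,0,0,0,0,0,1]

```text
t: 7.15
tool_pos: [0.4959, -0.2613, 0.2494]
eef_rot: [0.749, 0.662, -0.0, 0.001]
contact_force: [-0.4, -0.0, -0.2]
gripper_width: -0.0003
grasp_force: 0.0
```

>>> send_rows:
  increments: [0,0.02,-0.2,0,0,0,1,0,0,-0.12,0,0,0,1,0,0,-0.1,0,0,0,1,0,0,-0.08,0,0,0,1,0,0,0,0,0,0,1,0,0,0,0,0,0,1]

```text
t: 7.75
tool_pos: [0.4957, -0.2601, 0.2304]
eef_rot: [0.749, 0.662, -0.0, 0.0]
contact_force: [-1.5, -0.3, 10.5]
gripper_width: -0.0001
grasp_force: 5.1
```

Blue is fully down. I'll lift clear, open the gripper and go over the orange grip.

>>> send_rows:
  increments: [0,0,0.8,0,0,0,1,0,0,0.8,0,0,0,1,0,0,0.9,0,0,0,1,0,0.3,0.8,0,0,0,1,0,0.9,0,0,0,0,0.5,0,1,0,0,0,0,0,0,1,0,0,0,0,0,0,1,0,0,0,0,0,-0.05,1,0,0,0,0,0,-0.05,1,0,0,0,0,0]
  newtons: 20

```text
t: 8.75
tool_pos: [0.4917, -0.0097, 0.3613]
eef_rot: [0.749, 0.663, 0.0, -0.0]
contact_force: [-0.1, 0.2, 0.6]
gripper_width: 0.085
grasp_force: 0.0
```

>>> send_rows:
  increments: [0,1,0,0,0,0,0,0,0.9,0,0,0,0,0,0,0,0,0,0,0,0,0,0,0,0,0,0,0]

```text
t: 9.15
tool_pos: [0.4919, 0.0655, 0.3612]
eef_rot: [0.748, 0.664, -0.0, -0.0]
contact_force: [0.2, -0.9, -0.5]
gripper_width: 0.0857
grasp_force: 0.0
```

```bash
python3 - <<'E'
from rig import arm
import cv2,numpy as np
from h import *
s=arm.read_state(); print({k:np.round(s[k],4).tolist() for k in("t","q","tool_pos","eef_rot","contact_force","gripper_width")})
t=dict(np.load("pics/top0.npz"))
c=arm.camera("side")
print([b for k in("green","yellow","blue") for b in blobs(c,k,(225,284,290,352),.059)])
cv2.imwrite("pics/side3.png",cv2.resize(c["color"][100:280,160:370,::-1],None,fx=3.3,fy=3.3,interpolation=cv2.INTER_CUBIC))
n=ray(t,236.4,236.6,.038);b=ray(t,258.6,247.6,.032);print("notch,ball",n,b)
E
```

```text
{'t': 9.15, 'q': [-0.4727, 0.5028, 0.4103, 1.9942, -0.3015, 0.7035, 0.0048], 'tool_pos': [0.4919, 0.0655, 0.3612], 'eef_rot': [0.7481, 0.6636, -0.0002, -0.0001], 'contact_force': [0.2467, -0.9315, -0.4592], 'gripper_width': 0.0857}
[('green', [36, 5, 14, 20, 205], [267.4, 298.8], [0.5592, -0.2826, 0.059]), ('green', [14, 22, 13, 13, 142], [245.0, 312.1], [0.4999, -0.3186, 0.059]), ('yellow', [39, 41, 20, 17, 131], [272.9, 335.1], [0.5638, -0.3911, 0.059]), ('yellow', [17, 44, 12, 12, 117], [247.6, 333.3], [0.5038, -0.3806, 0.059]), ('blue', [12, 5, 12, 10, 106], [242.5, 293.2], [0.496, -0.2588, 0.059])]
notch,ball [0.54766386 0.1123679  0.038     ] [0.51992469 0.05344599 0.032     ]
```

View pics/side3.png

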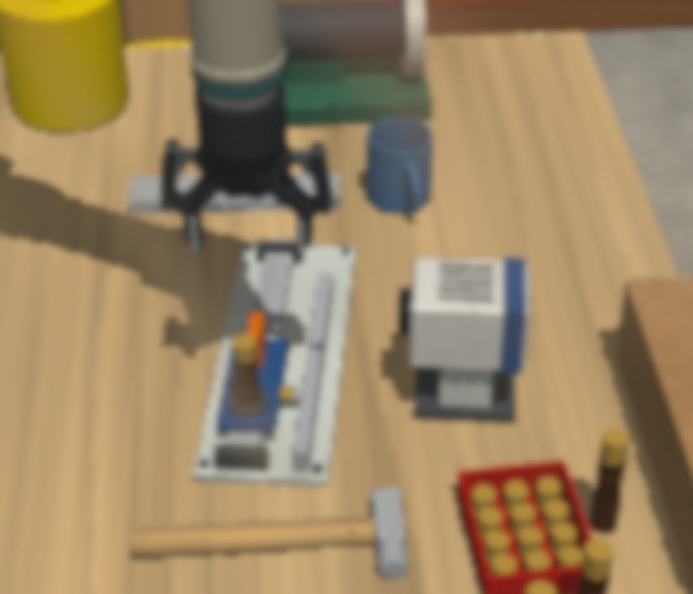

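Both fingers straddle the rail. The orange grip is at crop (256,325), the keys are back up, and the notch is about 62 mm along from the ball. I'll lower over the grip.

>>> send_rows:
  increments: [0,0.45,0,0,0,0,0,0,0.45,-0.5,0,0,0,0,0,0,-0.9,0,0,0,0,0,0,-0.9,0,0,0,0,0,0,-0.7,0,0,0,0,0,0,-0.3,0,0,0,0,0,0,0,0,0,0,0,0,0,0,0,0,0,0]

```text
t: 10.0
tool_pos: [0.4926, 0.0999, 0.2303]
eef_rot: [0.749, 0.662, 0.0, 0.0]
contact_force: [-0.2, 0.1, -0.0]
gripper_width: 0.0854
grasp_force: 0.0
```

```bash
python3 - <<'E'
from rig import arm
import cv2,numpy as np
s=arm.read_state(); print({k:np.round(s[k],4).tolist() for k in("t","tool_pos","contact_force","gripper_width")})
c=arm.camera("side")
cv2.imwrite("pics/side4.png",cv2.resize(c["color"][150:270,180:320,::-1],None,fx=5,fy=5,interpolation=cv2.INTER_CUBIC))
E
```

```text
{'t': 10.0, 'tool_pos': [0.4926, 0.0999, 0.2303], 'contact_force': [-0.1939, 0.0865, -0.0466], 'gripper_width': 0.0854}
```

View pics/side4.png

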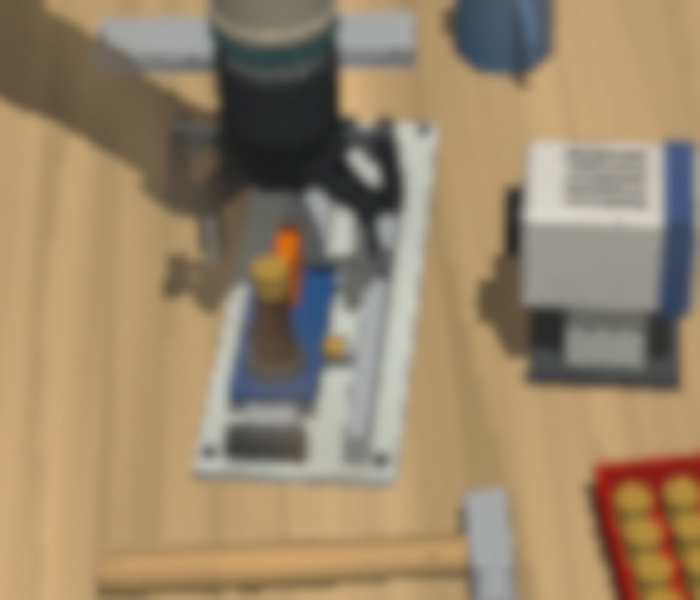

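The fin at crop (287,250) sits between the fingers at (210,240) and (370,260). I'll close gently.

>>> send_rows:
  increments: [0,0,0,0,0,0,1,0,0,0,0,0,0,1,0,0,0,0,0,0,1,0,0,0,0,0,0,1,0,0,0,0,0,0,1,0,0,0,0,0,0,1,0,0,0,0,0,0,1,0,0,0,0,0,0,1]
  newtons: 20

```text
t: 10.85
tool_pos: [0.4914, 0.1008, 0.2297]
eef_rot: [0.749, 0.662, -0.0, -0.001]
contact_force: [-1.9, 0.2, 5.2]
gripper_width: 0.0138
grasp_force: 21.2
```

>>> send_rows:
  increments: [0.017,0.124,0,0,0,0,1,0.017,0.124,0,0,0,0,1,0.017,0.124,0,0,0,0,1,0.017,0.124,0,0,0,0,1]
  newtons: 30

```text
t: 11.25
tool_pos: [0.494, 0.1185, 0.2298]
eef_rot: [0.75, 0.661, -0.001, 0.0]
contact_force: [-2.5, -4.9, 7.2]
gripper_width: 0.014
grasp_force: 29.9
```

>>> send_rows:
  increments: [0.017,0.124,0,0,0,0,1,0.017,0.124,0,0,0,0,1,0.017,0.124,0,0,0,0,1,0.017,0.124,0,0,0,0,1]

```text
t: 11.65
tool_pos: [0.4969, 0.1383, 0.2298]
eef_rot: [0.75, 0.661, -0.001, 0.0]
contact_force: [-2.5, -5.5, 5.5]
gripper_width: 0.0136
grasp_force: 29.8
```

>>> send_rows:
  increments: [0.009,0.062,0,0,0,0,1,0.009,0.062,0,0,0,0,1,0,0,0,0,0,0,1]

```text
t: 11.95
tool_pos: [0.4977, 0.1444, 0.2298]
eef_rot: [0.75, 0.662, -0.001, -0.0]
contact_force: [-2.1, -2.9, 6.4]
gripper_width: 0.0135
grasp_force: 30.3
```

>>> send_rows:
  increments: [0.007,0.05,0,0,0,0,1,0.007,0.05,0,0,0,0,1]

```text
t: 12.15
tool_pos: [0.4982, 0.1474, 0.2298]
eef_rot: [0.75, 0.661, -0.001, 0.0]
contact_force: [-1.2, -5.1, 6.2]
gripper_width: 0.0134
grasp_force: 30.0
```

>>> send_rows:
  increments: [0.007,0.05,0,0,0,0,1,0.003,0.025,0,0,0,0,1]

```text
t: 12.35
tool_pos: [0.4986, 0.1506, 0.2298]
eef_rot: [0.75, 0.662, -0.001, 0.0]
contact_force: [-3.0, -5.0, 6.5]
gripper_width: 0.0138
grasp_force: 30.0
```

>>> send_rows:
  increments: [0.003,0.025,0,0,0,0,1,0.003,0.025,0,0,0,0,1]

```text
t: 12.55
tool_pos: [0.4989, 0.1525, 0.2298]
eef_rot: [0.75, 0.661, -0.001, 0.0]
contact_force: [-1.5, -4.3, 6.3]
gripper_width: 0.0136
grasp_force: 30.0
```

>>> send_rows:
  increments: [0.003,0.025,0,0,0,0,1,0.003,0.025,0,0,0,0,1]

```text
t: 12.75
tool_pos: [0.4992, 0.1545, 0.2298]
eef_rot: [0.75, 0.661, -0.001, 0.0]
contact_force: [-1.5, -4.0, 5.2]
gripper_width: 0.0137
grasp_force: 29.9
```

Steady friction of about 4–5 N so far, with 54 mm travelled. I'll continue in 1 mm steps.

>>> send_rows:
  increments: [0.003,0.025,0,0,0,0,1]

```text
t: 12.85
tool_pos: [0.4993, 0.1554, 0.2298]
eef_rot: [0.75, 0.661, -0.001, 0.0]
contact_force: [-2.7, -3.6, 5.7]
gripper_width: 0.0131
grasp_force: 29.9
```

>>> send_rows:
  increments: [0.003,0.025,0,0,0,0,1]

```text
t: 12.95
tool_pos: [0.4995, 0.1564, 0.2298]
eef_rot: [0.75, 0.661, -0.001, 0.0]
contact_force: [-1.8, -5.7, 5.6]
gripper_width: 0.0138
grasp_force: 29.9
```

>>> send_rows:
  increments: [0.003,0.025,0,0,0,0,1]

```text
t: 13.05
tool_pos: [0.4996, 0.1574, 0.2298]
eef_rot: [0.75, 0.661, -0.001, 0.0]
contact_force: [-0.6, -4.3, 6.1]
gripper_width: 0.0132
grasp_force: 29.9
```

>>> send_rows:
  increments: [0.003,0.025,0,0,0,0,1]

```text
t: 13.15
tool_pos: [0.4998, 0.1584, 0.2298]
eef_rot: [0.75, 0.661, -0.001, 0.0]
contact_force: [-2.1, -4.3, 5.8]
gripper_width: 0.0135
grasp_force: 29.9
```

>>> send_rows:
  increments: [0.003,0.025,0,0,0,0,1]

```text
t: 13.25
tool_pos: [0.4999, 0.1595, 0.2298]
eef_rot: [0.75, 0.661, -0.001, 0.0]
contact_force: [-1.0, -3.7, 5.6]
gripper_width: 0.0137
grasp_force: 29.9
```

>>> send_rows:
  increments: [0.003,0.025,0,0,0,0,1]

```text
t: 13.35
tool_pos: [0.5001, 0.1606, 0.2298]
eef_rot: [0.75, 0.661, -0.001, 0.0]
contact_force: [-1.6, -3.7, 5.6]
gripper_width: 0.0137
grasp_force: 29.9
```

>>> send_rows:
  increments: [0.003,0.025,0,0,0,0,1]

```text
t: 13.45
tool_pos: [0.5003, 0.1619, 0.2298]
eef_rot: [0.75, 0.662, -0.001, 0.0]
contact_force: [-1.4, -2.3, 5.4]
gripper_width: 0.0139
grasp_force: 29.9
```

>>> send_rows:
  increments: [0.003,0.025,0,0,0,0,1]

```text
t: 13.55
tool_pos: [0.5004, 0.1634, 0.2298]
eef_rot: [0.75, 0.662, -0.0, 0.0]
contact_force: [-1.1, -0.7, 4.7]
gripper_width: 0.0138
grasp_force: 30.2
```

The resistance is dropping, so the ball is being drawn in. I'll keep to small steps.

>>> send_rows:
  increments: [0.003,0.025,0,0,0,0,1]

```text
t: 13.65
tool_pos: [0.5007, 0.1652, 0.2298]
eef_rot: [0.749, 0.662, 0.0, -0.0]
contact_force: [-1.5, -0.6, 6.6]
gripper_width: 0.0136
grasp_force: 30.7
```

>>> send_rows:
  increments: [0.003,0.025,0,0,0,0,1,0,0,0,0,0,0,1]

```text
t: 13.85
tool_pos: [0.5008, 0.1663, 0.2298]
eef_rot: [0.749, 0.662, 0.0, -0.0]
contact_force: [-1.7, -0.9, 5.0]
gripper_width: 0.0137
grasp_force: 31.0
```

I'll slacken the grip so the ball centres the carriage, then take hold again gently.

>>> send_rows:
  increments: [0,0,0,0,0,0,0.7,0,0,0,0,0,0,0.7,0,0,0,0,0,0,0.7,0,0,0,0,0,0,0.7,0,0,0,0,0,0,0.7]

```text
t: 14.35
tool_pos: [0.5008, 0.1665, 0.2294]
eef_rot: [0.749, 0.663, -0.0, -0.0]
contact_force: [-0.4, 0.2, -0.2]
gripper_width: 0.0256
grasp_force: 0.0
```

```bash
python3 - <<'E'
from rig import arm
import cv2,numpy as np
s=arm.read_state(); print({k:np.round(s[k],4).tolist() for k in("t","tool_pos","contact_force","gripper_width")})
a=cv2.resize(arm.camera("side")["color"][150:270,180:320,::-1],None,fx=2.8,fy=2.8,interpolation=cv2.INTER_CUBIC)
b=cv2.resize(arm.camera("top")["color"][205:290,150:300,::-1],None,fx=2.6,fy=2.6,interpolation=cv2.INTER_CUBIC)
m=np.zeros((max(a.shape[0],b.shape[0]),a.shape[1]+b.shape[1],3),np.uint8);m[:a.shape[0],:a.shape[1]]=a;m[:b.shape[0],a.shape[1]:]=b
print(m.shape);cv2.imwrite("pics/m5.png",m)
E
```

```text
{'t': 14.35, 'tool_pos': [0.5008, 0.1665, 0.2294], 'contact_force': [-0.3508, 0.1755, -0.2467], 'gripper_width': 0.0256}
(336, 782, 3)
```

View pics/m5.png

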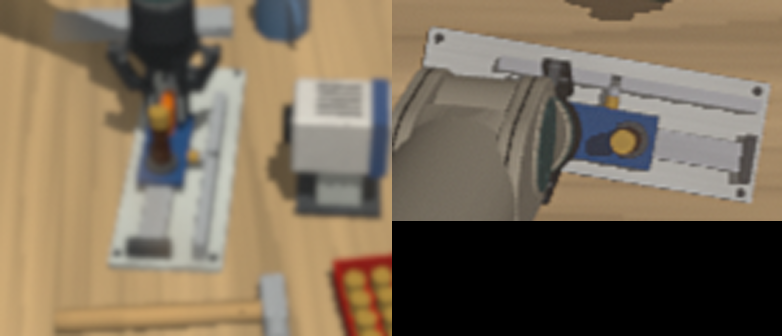

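The plunger (612,100) lines up with the notch (615,83) in the top view. I'll take hold again and give it a small tug of under 10 N to confirm the ball is seated.

>>> send_rows:
  increments: [0,0,0,0,0,0,1,0,0,0,0,0,0,1,0,0,0,0,0,0,1,0,0,0,0,0,0,1,0,0,0,0,0,0,1]
  newtons: 25

```text
t: 14.95
tool_pos: [0.5009, 0.1663, 0.2296]
eef_rot: [0.749, 0.662, 0.0, 0.0]
contact_force: [-0.3, 0.2, 1.1]
gripper_width: 0.0137
grasp_force: 25.9
```

>>> send_rows:
  increments: [0.003,0.025,0,0,0,0,1,0,0,0,0,0,0,1]

```text
t: 15.15
tool_pos: [0.5009, 0.1668, 0.2296]
eef_rot: [0.749, 0.662, -0.0, 0.0]
contact_force: [-0.3, -3.1, 2.6]
gripper_width: 0.0137
grasp_force: 25.9
```

>>> send_rows:
  increments: [0.003,0.025,0,0,0,0,1,0,0,0,0,0,0,1]

```text
t: 15.35
tool_pos: [0.501, 0.1673, 0.2296]
eef_rot: [0.749, 0.662, -0.001, 0.0]
contact_force: [-1.1, -4.3, 3.5]
gripper_width: 0.0137
grasp_force: 25.9
```

>>> send_rows:
  increments: [0.003,0.025,0,0,0,0,1,0,0,0,0,0,0,1]

```text
t: 15.55
tool_pos: [0.5011, 0.1679, 0.2296]
eef_rot: [0.749, 0.662, -0.001, 0.001]
contact_force: [-0.6, -5.9, 4.2]
gripper_width: 0.0139
grasp_force: 25.8
```

The force keeps rising to 5.9 N while the tool lags its command, so the ball is seated. I'll slacken, step back 3 mm, let it centre and take hold again.

>>> send_rows:
  increments: [-0.009,-0.075,0,0,0,0,1,0,0,0,0,0,0,0.7,0,0,0,0,0,0,0.7,0,0,0,0,0,0,0.7,0,0,0,0,0,0,0.7,0,0,0,0,0,0,0.7,0,0,0,0,0,0,0.7]

```text
t: 16.25
tool_pos: [0.5008, 0.1665, 0.2295]
eef_rot: [0.749, 0.663, 0.0, -0.0]
contact_force: [-0.4, 0.6, -0.3]
gripper_width: 0.0257
grasp_force: 0.0
```

```bash
python3 - <<'E'
from rig import arm
import cv2,numpy as np
c=arm.camera("top")
cv2.imwrite("pics/top6.png",cv2.resize(c["color"][215:275,230:300,::-1],None,fx=8,fy=8,interpolation=cv2.INTER_CUBIC))
E
```

```text
(no output)
```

View pics/top6.png

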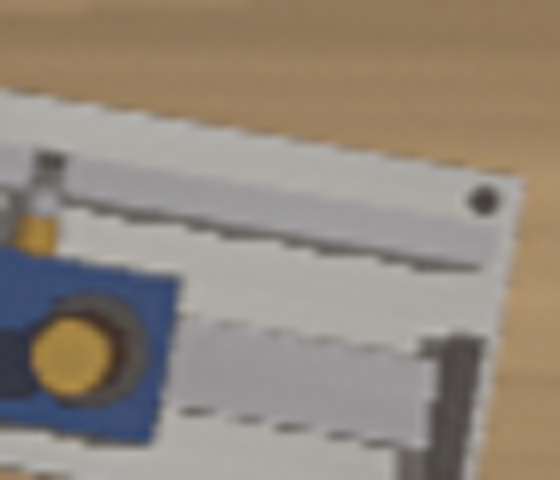

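>>> send_rows:
  increments: [0,0,0,0,0,0,1,0,0,0,0,0,0,1,0,0,0,0,0,0,1,0,0,0,0,0,0,1,0,0,0,0,0,0,1,0,0,0,0,0,0,1,0,0,0,0,0,0,1]

```text
t: 17.0
tool_pos: [0.5008, 0.1663, 0.2296]
eef_rot: [0.749, 0.663, 0.0, 0.0]
contact_force: [-0.0, 0.6, 1.4]
gripper_width: 0.0137
grasp_force: 26.1
```

The plunger and ball (38,230)→(45,190) run straight into the notch at (48,165), and the grip is held with almost no side load. Handing in.

```bash
python3 -c "
from rig import arm
print(arm.close_job())"
```

```text
the job is handed in; nothing more can be done
None
```

I pressed green, yellow and blue fully in order, then slid the carriage until its ball seated in the notch, short of the far stop; the job is handed in at 17 s of the 72 s with the grip still held.

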